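# Clamp two pipe ends for tacking

### The job

Two short pipes lie end to end in one of the two clamping cradles, ready to be tacked together. Press both hinged straps of that cradle down over the pipes until their spring catches hold them fully shut. Do not touch the empty cradle; its straps stay open.

Things in the scene. Friction and masses are not known exactly. Their poses are not given: they have to be found in the camera images.
- cradle: Clamping cradle with the two pipes: fixed dark steel base 190 (x) by 230 (y) by 10 mm, grey V-blocks, two brown pipes (42 mm thick, 105 mm long, tops at z = 58 mm) end to end along y. Origin: centre of the base's underside, on the table; z up. Two flat steel straps, 34 mm wide, 5 thick, cross over the pipes along x at y = +55 and -55 mm, standing open at the start (free ends below z = 150 mm).
- left_strap (a joint): Opening angle (rad) of the strap at y = +55 mm of the cradle: 0 = shut, on a firm stop; starts at 0.40 to 0.60. Hinge axis along y at x = +65, z = 62.5 mm; from it the strap reaches 145 mm towards -x. Shut, its top is level at z = 65 mm and its end at x = -80 mm, over a 56 mm high catch post. Press straight down at x = -40 mm: the strap lies above that place at any start angle.
- right_strap (a joint): The same for the strap at y = -55 mm of the cradle. Pressing either strap at x = -40 mm takes about 3 N, and about 8 N at the catch, which is met at 0.10 rad and passed at 0.04 rad; the catch then draws the strap to 0 and holds it. Let go sooner, a light spring lifts it again to about 0.4 rad.
- spare_cradle: The empty cradle, in all else the same as the other (size, straps, origin, axes), with no pipes in it and its two straps standing open: not to be touched.

How it is judged:
At the end, for the whole second after the job is handed in: Both straps of the cradle with the pipes are shut, within 0.05 rad (3 degrees) of level, held by their catches (value of joint each of left_strap, right_strap below 0.05 rad); the robot touches nothing.
It fails at once if the empty cradle or its straps are touched by the robot (contact force between any of the fingers, the arm and spare_cradle above 1 N).
It also fails if it takes over 40 s, if anything falls off the work surface, if the arm or the gripper's body presses on something with over 40 N, if the wrist force passes 120 N, or if a joint passes its speed limit or range.

### The arm

A 6-joint arm with a two-finger parallel gripper is mounted at the origin on the work surface. World frame = base frame: x ahead of the robot, y to its left, z up, the work surface at z = 0. Lengths are in m, angles in rad, forces in N, time in s.
With the tool pointing down it reaches from about 0.275 to 0.825 m from the base axis. Payload 5.2 kg.
Tool frame: the origin (TCP) lies at the very end of the fingers, on their centre line; the grasp point (between the pads) lies 19 mm behind it; z points along the fingers, y is the direction in which the jaws open and shut (so a half turn about z gives the same grasp; the last joint's range is limited). The gripper opens to 93 mm and grips with 3 to 60 N. Pads are 15 mm wide; open, the fingers measure 128 mm over their backs; the gripper's body (75 mm by 188 mm) begins 65 mm behind the grasp point.
Start: joints at [-1.389, 0.259, 1.535, -0, 1.348, -0.203], TCP at [0.206, -0.51, 0.181] pointing down, gripper open.
Joint ranges: [-3.14, 3.14], [-0.91, 2.08], [0.19, 2.58], [-1.22, 4.36], [0.22, 2.71], [-3.12, 3.12]. Speed limits (rad/s): [2.57, 2.57, 3.14, 3.14, 3.14, 3.14].

### API

Orientations are given as a rotation vector (axis times angle).
In Python, from plant import status, imaging, ticket gives the robot as it stands.
- The arm moves only by the tool drive_tool, never from a script. Its argument "motion" is a list of rows, each a list of 3 entries, a list of its own where there are three numbers: the shift along the tool's x, y, z in cm, then the turn about the tool's z in rad, then the opening in per cent of the stroke, from 0 (shut) to 100 (fully open). In form: [[[tx, ty, tz], turn, claw], ...]. A call has 1 to 20 rows; each row is the pose to reach, as a shift and turn from the pose measured when the call began, along the tool's axes at that moment; what a row does not reach only later rows make up. A row lasts 1/12 s, in which the tool goes at most 41.7 mm and 7.16 degrees, less where a joint would pass 70% of its speed; a pose out of reach is approached as far as the arm can. A call with a gripper value outside its range is refused whole. The fingers move at their own pace and stop on an object; the grip force is fixed at half the most. Time passes only in rows, so rows that repeat a pose let the fingers close. It gives the time, the measured TCP pose, the force and the opening at its end, in the units of the state.
- status.get_obs(): the state, without advancing time (a new reading comes with each control period).
- imaging.get_image(name): name is "side" or "top" or "wrist"; returns the picture (384x512x3 uint8, red, green, blue); there is no depth.
- imaging.get_calibration(name): a dict with "fx", "fy", "cx", "cy" (pixels), "xyz" and "rotation" of the camera in the world; the wrist camera has in their place "mount" (4x4, takes a point from camera to tool coordinates, whose origin is the TCP and whose axes are the flange's). Camera axes: x right, y down, z forward; pixel columns grow to the right and rows downward; lengths in m; the calibration is good to about 2 mm. A picture is of the moment at which its call begins: read the wrist's pose just before it. get_calibration takes no time and is no camera call.
- ticket.hand_in(): hands the job in, once; it reports no verdict.
The state is a dict: "time": time; "joints": joint angles; "dq": joint speeds; "effort": joint torques, N m; "ee_pos": TCP position; "orientation": TCP orientation; "contact_force": force on the tool from outside, world axes, zero at the start; "wrist_torque": the same for the moment, N m; "grip_width": finger opening in m.
Only numpy, scipy, OpenCV 4.12 (cv2) and the standard library are available. Lean on these libraries where they do the work, as an engineer would, in place of code of your own. Each camera call takes 0.05 s, during which the arm holds its last target. There are 200 camera calls.

## Working session

There is one attempt and no reset: what is moved stays moved. The work goes in short steps, Python scripts to look and compute and a tool call to move; the robot and the scene stay as the last step left them, time stands still between calls to the robot, and variables do not carry over. Pictures are saved under pics/ and viewed, on a budget of 10 in all, crops included, one or two more only if the job needs it, and the job is handed in when it is done.

Besides the shell and the picture viewer there is one more tool, called after "Emit:" as name(argument=value, ...) on one line, values as JSON. drive_tool: Moves the arm, as the interface text tells. Its arguments: {"type":"object","properties":{"motion":{"type":"array","items":{"type":"array"}}},"required":["motion"]}

```bash
mkdir -p pics; python3 - <<'E'
from plant import status, imaging
import cv2
o=status.get_obs(); print(o['time'],o['ee_pos'],o['orientation'],o['contact_force'],o['grip_width'])
for n in('top','side'):
    cv2.imwrite(f'pics/{n}0.png',imaging.get_image(n)[:,:,::-1]); print(n,imaging.get_calibration(n))
E
```

```text
0.0 [ 0.20637974 -0.50915948  0.18064419] [-3.08188946e+00 -6.00385270e-01 -8.92869560e-05] [-0.30302574  0.39500911  0.26876734] 0.0926715947994749
top {'fx': 479.3283555873211, 'fy': 479.3283555873211, 'cx': 242.21821908075972, 'cy': 191.5220113125145, 'xyz': array([0.54443197, 0.01223767, 1.28220034]), 'rotation': array([-2.21648166,  2.17646224, -0.04778301])}
side {'fx': 458.72919240485436, 'fy': 458.72919240485436, 'cx': 256.3413762352189, 'cy': 182.825096306676, 'xyz': array([0.2571092 , 0.62496879, 0.67313218]), 'rotation': array([-0.62921127,  2.60130541, -1.18318116])}
```

View pics/top0.png

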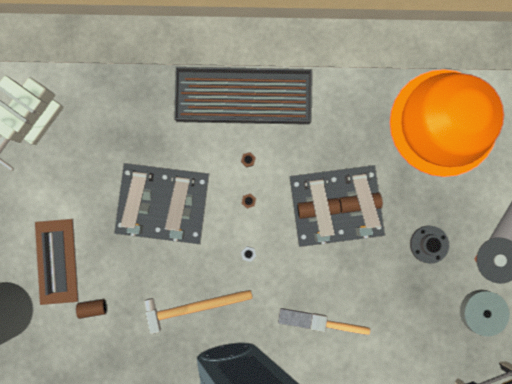

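View pics/side0.png

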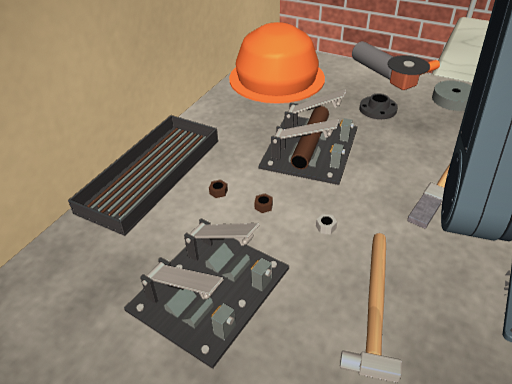

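The pipes are in the right-hand cradle in the top view, centre about (338,206), with its catch posts at the bottom edge (towards the robot). The empty one is at about (162,204). I'll enlarge the piped cradle to read its corners.

```bash
python3 - <<'E'
import cv2
i=cv2.imread('pics/top0.png')[155:255,280:395]
cv2.imwrite('pics/crop.png',cv2.resize(i,None,fx=6,fy=6,interpolation=cv2.INTER_CUBIC))
E
```

```text
(no output)
```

View pics/crop.png

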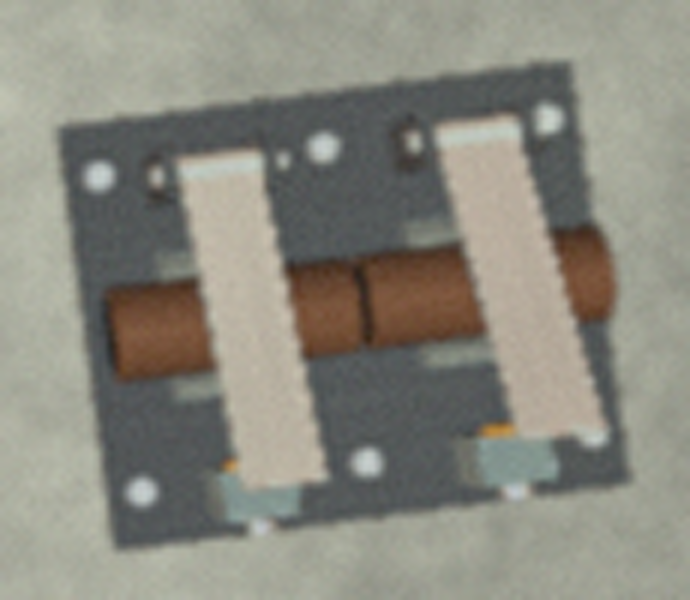

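Corners of the piped base in the 6x crop: TL (62,128), TR (572,63), BR (630,482), BL (115,548). The hinges are at the top and the catch posts at the bottom.

```bash
cat > h.py <<'E'
import numpy as np
from scipy.spatial.transform import Rotation as R
from plant import status, imaging
def ray(n,px,z):
    c=imaging.get_calibration(n); d=R.from_rotvec(c['rotation']).apply([(px[0]-c['cx'])/c['fx'],(px[1]-c['cy'])/c['fy'],1])
    return c['xyz']+d*(z-c['xyz'][2])/d[2]
def proj(n,p):
    c=imaging.get_calibration(n); q=R.from_rotvec(c['rotation']).inv().apply(np.atleast_2d(p)-c['xyz'])
    return np.c_[q[:,0]/q[:,2]*c['fx']+c['cx'],q[:,1]/q[:,2]*c['fy']+c['cy']]
def totool(p):
    o=status.get_obs(); return R.from_rotvec(o['orientation']).inv().apply(p-o['ee_pos'])
E
python3 - <<'E'
from h import *
cr=np.array([[62,128],[572,63],[630,482],[115,548]])
W=np.array([ray('top',(280+(u+.5)/6-.5,155+(v+.5)/6-.5),.01) for u,v in cr])
print(W.round(4)); TL,TR,BR,BL=W
print([np.linalg.norm(a-b).round(4) for a,b in((TL,TR),(BL,BR),(TL,BL),(TR,BR))])
c=W.mean(0); d=TL+TR-BL-BR; e=TL+BL-TR-BR
y1=np.arctan2(d[1],d[0]); y2=np.arctan2(-e[0],e[1]); yaw=(y1+y2)/2; print(c,y1,y2)
M=lambda p:np.array([c[0],c[1],0])+R.from_euler('z',yaw).apply(p)
for s in(.055,-.055):
    for z in (.065,.11): print(s,M([-.04,s,z]).round(4), np.hypot(*M([-.04,s,z])[:2]).round(3), (totool(M([-.04,s,z]))*100).round(2))
# check: pipe ends, post
print(proj('top',M([0,.105,.04])),proj('top',M([0,-.105,.04])))
print('side corners',proj('side',[M([a,b,.01]) for a in(-.095,.095) for b in(.115,-.115)]).round(1))
T=R.from_rotvec(status.get_obs()['orientation']).as_matrix();print(T.round(3),yaw)
E
```

```text
[[ 0.6473 -0.1097  0.01  ]
 [ 0.6803 -0.3355  0.01  ]
 [ 0.4954 -0.362   0.01  ]
 [ 0.4623 -0.1356  0.01  ]]
[np.float64(0.2282), np.float64(0.2289), np.float64(0.1868), np.float64(0.1868)]
[ 0.5713221  -0.23568134  0.01      ] 0.14076483232584558 0.1452272228889237
0.055 [ 0.5239 -0.1869  0.065 ] 0.556 [ 41.53 -17.94  11.61]
0.055 [ 0.5239 -0.1869  0.11  ] 0.556 [ 41.53 -17.94   7.11]
-0.055 [ 0.5396 -0.2958  0.065 ] 0.615 [38.89 -7.26 11.59]
-0.055 [ 0.5396 -0.2958  0.11  ] 0.615 [38.89 -7.26  7.09]
[[299.08505207 210.18217636]] [[379.49223766 200.08858361]]
side corners [[340.  181.5]
 [358.3 126. ]
 [258.7 164.8]
 [287.1 113.7]]
[[ 0.927  0.375 -0.   ]
 [ 0.375 -0.927  0.002]
 [ 0.    -0.002 -1.   ]] 0.14299602760738464
```

Edges come out at 228.5 x 187 mm (230 x 190 expected), and the side-view reprojection of the corners agrees. Moving above the right strap, jaws shut, with jaw axis along the strap.

Emit:
drive_tool(motion=[[[38.9,-7.3,0],-1.33,0],[[38.9,-7.3,0],-1.33,0],[[38.9,-7.3,0],-1.33,0],[[38.9,-7.3,0],-1.33,0],[[38.9,-7.3,0],-1.33,0],[[38.9,-7.3,0],-1.33,0],[[38.9,-7.3,0],-1.33,0],[[38.9,-7.3,0],-1.33,0],[[38.9,-7.3,0],-1.33,0],[[38.9,-7.3,0],-1.33,0],[[38.9,-7.3,0],-1.33,0],[[38.9,-7.3,0],-1.33,0],[[38.9,-7.3,0],-1.33,0],[[38.9,-7.3,0],-1.33,0],[[38.9,-7.3,0],-1.33,0]])

```text
time: 1.35
ee_pos: [0.5388, -0.2962, 0.1809]
orientation: [-2.059, -2.371, -0.001]
contact_force: [-0.2, 0.5, 0.8]
grip_width: 0.0012
```

```bash
python3 - <<'E'
from h import *
import cv2
p=np.array([.5396,-.2958,.065]); print((totool(p)*100).round(2),status.get_obs()['grip_width'])
print(R.from_rotvec(status.get_obs()['orientation']).as_matrix().round(3))
w=imaging.get_image('wrist'); s=imaging.get_image('side')[60:220,200:420]
s=cv2.resize(s,(528,384),interpolation=cv2.INTER_CUBIC)
w=cv2.resize(w,(264,198))
o=np.zeros((582,528,3),np.uint8); o[:384]=s; o[384:,:264]=w
cv2.imwrite('pics/a.png',o[:,:,::-1])
E
```

```text
[1.000e-02 9.000e-02 1.159e+01] 0.0012176934760494583
[[-0.14   0.99  -0.001]
 [ 0.99   0.14   0.002]
 [ 0.002 -0.    -1.   ]]
```

View pics/a.png

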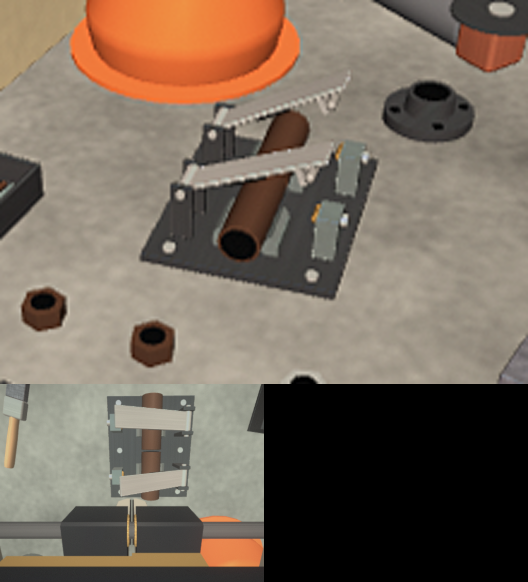

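```bash
python3 - <<'E'
from h import *
import cv2
o=status.get_obs();print(o['time'],o['ee_pos'],proj('side',o['ee_pos']),proj('top',o['ee_pos']))
c=imaging.get_calibration('wrist');print(c)
m=np.array(c['mount']); Rt=R.from_rotvec(o['orientation'])
yaw=.143; M=lambda p:np.array([.5713,-.2357,0])+R.from_euler('z',yaw).apply(p)
P=[M([a,b,.01]) for a in(-.095,.095) for b in(.115,-.115)]+[o['ee_pos']]
q=R.from_matrix(m[:3,:3]).inv().apply(Rt.inv().apply(np.array(P)-o['ee_pos'])-m[:3,3])
print(np.c_[q[:,0]/q[:,2]*c['fx']+c['cx'],q[:,1]/q[:,2]*c['fy']+c['cy']].round(0))
a=cv2.resize(imaging.get_image('side'),(400,300));b=cv2.resize(imaging.get_image('top'),(400,300))
w=cv2.resize(imaging.get_image('wrist'),(400,300))
cv2.imwrite('pics/b.png',np.vstack([np.hstack([a,b]),np.hstack([w,w*0])])[:,:,::-1])
E
```

```text
1.45 [ 0.53890259 -0.29625814  0.18108769] [[339.2092127   72.49125901]] [[377.91932756 218.65261045]]
{'fx': 304.0986762532422, 'fy': 304.0986762532422, 'cx': 255.2336922675042, 'cy': 194.71641313403794, 'mount': array([[ 6.70806592e-04, -9.70455178e-01, -2.41280538e-01,
         6.75658194e-02],
       [ 9.99999733e-01,  5.81156039e-04,  4.42723340e-04,
         1.18060530e-03],
       [-2.89421516e-04, -2.41280771e-01,  9.70455308e-01,
        -2.01354581e-01],
       [ 0.00000000e+00,  0.00000000e+00,  0.00000000e+00,
         1.00000000e+00]])}
[[205.  24.]
 [212. 221.]
 [376.  24.]
 [359. 221.]
 [253. 219.]]
```

View pics/b.png

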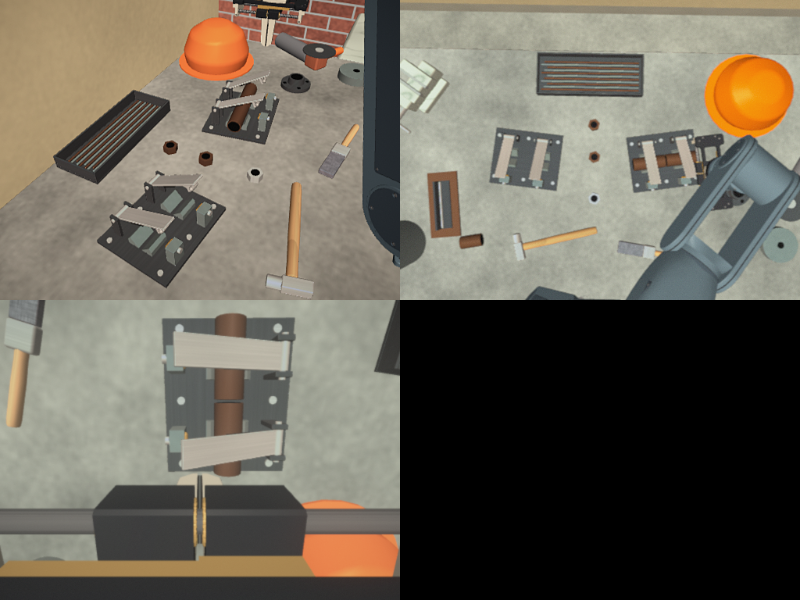

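The wrist view agrees with my cradle pose: base corners are predicted within about 5 px. But the fingertip in the side view is at about (342,57), against the predicted (339,72). I'll look closer before pressing.

```bash
python3 - <<'E'
from h import *
import cv2
o=status.get_obs();print(o['time'],o['ee_pos'],o['joints'])
a=imaging.get_image('side')[0:130,270:400]; w=imaging.get_image('wrist')[200:360,170:340]
a=cv2.resize(a,(400,400),interpolation=cv2.INTER_CUBIC);w=cv2.resize(w,(400,376),interpolation=cv2.INTER_CUBIC)
cv2.imwrite('pics/c.png',np.hstack([a,np.vstack([w,np.zeros((24,400,3),np.uint8)])])[:,:,::-1])
for z in(0,.02,.04,.08):print(z,proj('side',o['ee_pos']+[0,0,z]))
E
```

```text
1.6 [ 0.53917584 -0.29600079  0.18112918] [-6.83909481e-01  3.76458772e-01  1.36948009e+00  1.08987297e-03
  1.39667977e+00 -8.26714961e-01]
0 [[339.05674584  72.49822881]]
0.02 [[339.95151206  64.30108089]]
0.04 [[340.86945055  55.89164684]]
0.08 [[342.77854068  38.40205721]]
```

View pics/c.png

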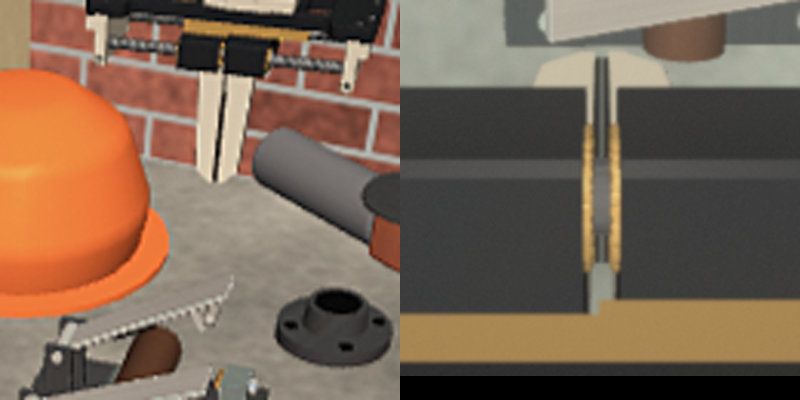

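Laterally all three views agree. The fingertip just looks 2–3 cm shorter than the nominal TCP, so I'll descend in steps and use force to find contact.

Emit:
drive_tool(motion=[[[0,0.1,2],0,0],[[0,0.1,4],0,0],[[0,0.1,5],0,0],[[0,0.1,6],0,0],[[0,0.1,7],0,0],[[0,0.1,8],0,0],[[0,0.1,8],0,0]])

```text
time: 2.28
ee_pos: [0.5394, -0.2948, 0.099]
orientation: [-2.054, -2.371, -0.001]
contact_force: [-0.8, 0.2, -0.2]
grip_width: 0.0003
```

```bash
python3 - <<'E'
from h import *
import cv2
o=status.get_obs();print(o['time'],o['ee_pos'],o['contact_force'],proj('side',o['ee_pos']))
a=imaging.get_image('side')[40:200,240:400]; w=imaging.get_image('wrist')
a=cv2.resize(a,(400,400),interpolation=cv2.INTER_CUBIC);w=cv2.resize(w,(400,300))
cv2.imwrite('pics/d.png',np.hstack([a,np.vstack([w,np.zeros((100,400,3),np.uint8)])])[:,:,::-1])
E
```

```text
2.2833 [ 0.53937181 -0.29484291  0.09896167] [-0.81725708  0.16875348 -0.23415585] [[335.35728979 104.32183386]]
```

View pics/d.png

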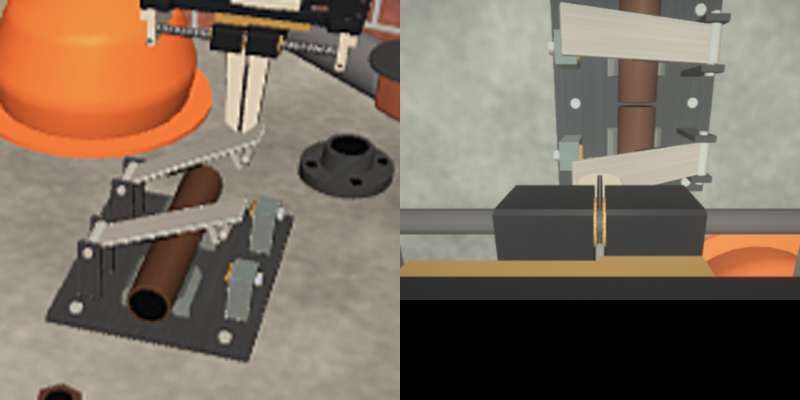

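Fingertip in side view is at (336,92), predicted (335,104), with no contact. In the wrist view the tip is at (255,226), on the outer edge of the strap. I'll triangulate from both rays.

```bash
python3 - <<'E'
from h import *
o=status.get_obs(); Rt=R.from_rotvec(o['orientation']); c=imaging.get_calibration('wrist'); m=c['mount']
cw=o['ee_pos']+Rt.apply(m[:3,3]); s=imaging.get_calibration('side')['xyz']
def wr(u,v): 
    d=Rt.apply(m[:3,:3]@[(u-c['cx'])/c['fx'],(v-c['cy'])/c['fy'],1]); return d/np.linalg.norm(d)
def wp(P):
    q=(Rt.inv().apply(np.array(P)-o['ee_pos'])-m[:3,3])@m[:3,:3]; return np.c_[q[:,0]/q[:,2]*c['fx']+c['cx'],q[:,1]/q[:,2]*c['fy']+c['cy']].round(0)
d1=wr(255,226); d2=ray('side',(336.3,92),0)-s; d2/=np.linalg.norm(d2)
t=np.linalg.lstsq(np.c_[d1,-d2],s-cw,rcond=None)[0]; a,b=cw+d1*t[0],s+d2*t[1]
print('tip',a,b,'rel',a-o['ee_pos'],'tool',totool(a)); print('cam',cw)
M=lambda p:np.array([.5713,-.2357,0])+R.from_euler('z',.143).apply(p)
for th in(.4,.5,.6):
    f=lambda r,y:M([.065-r*np.cos(th),y,.065+r*np.sin(th)])
    for y in(-.055,.055): print(th,y,'wrist end',wp([f(.145,y+.017),f(.145,y-.017),f(.105,y-.017)]).tolist(),'side end',proj('side',[f(.145,y+.017),f(.145,y-.017)]).round(0).tolist())
print('base',wp([M([x,y,.01]) for x in(-.095,.095) for y in(.115,-.115)]).tolist())
E
```

```text
tip [ 0.5403953  -0.28825208  0.13508223] [ 0.53849933 -0.28891864  0.13522287] rel [0.0001069  0.00727653 0.03416477] tool [ 0.00724892  0.00113571 -0.03415193]
cam [ 0.53191965 -0.22884323  0.30239414]
0.4 -0.055 wrist end [[206.0, 204.0], [208.0, 255.0], [264.0, 245.0]] side end [[347.0, 101.0], [350.0, 94.0]]
0.4 0.055 wrist end [[198.0, 4.0], [200.0, 72.0], [266.0, 76.0]] side end [[337.0, 127.0], [340.0, 119.0]]
0.5 -0.055 wrist end [[213.0, 210.0], [215.0, 264.0], [271.0, 251.0]] side end [[345.0, 96.0], [348.0, 89.0]]
0.5 0.055 wrist end [[206.0, -6.0], [208.0, 69.0], [274.0, 74.0]] side end [[335.0, 121.0], [338.0, 113.0]]
0.6 -0.055 wrist end [[224.0, 216.0], [225.0, 274.0], [281.0, 257.0]] side end [[342.0, 91.0], [345.0, 84.0]]
0.6 0.055 wrist end [[218.0, -17.0], [220.0, 64.0], [285.0, 72.0]] side end [[332.0, 116.0], [335.0, 107.0]]
base [[188.0, -4.0], [200.0, 247.0], [411.0, -4.0], [384.0, 247.0]]
```

The tip triangulates to about 34 mm short of the nominal TCP, and it hovers over the strap centre. Everything else (strap about 0.5 rad, lateral position) is consistent, so I continue down watching the force.

Emit:
drive_tool(motion=[[[0,0,1],0,0],[[0,0,2],0,0],[[0,0,3],0,0],[[0,0,3],0,0]])

```text
time: 2.72
ee_pos: [0.5392, -0.2948, 0.0685]
orientation: [-2.054, -2.371, -0.001]
contact_force: [-0.7, -0.5, -0.3]
grip_width: 0.0006
```

```bash
python3 - <<'E'
from h import *
import cv2
o=status.get_obs();print(o['time'],o['ee_pos'],o['contact_force'],o['wrist_torque'],proj('side',o['ee_pos']))
a=imaging.get_image('side')[60:180,260:380]; w=imaging.get_image('wrist')[100:340,120:400]
a=cv2.resize(a,(400,400),interpolation=cv2.INTER_CUBIC);w=cv2.resize(w,(400,343))
cv2.imwrite('pics/e.png',np.hstack([a,np.vstack([w,np.zeros((57,400,3),np.uint8)])])[:,:,::-1])
E
```

```text
2.7167 [ 0.53920512 -0.29476242  0.06848604] [-0.71011834 -0.4657538  -0.32592759] [-0.0823752  -0.14353362  0.00929644] [[334.21969931 115.3044117 ]]
```

View pics/e.png

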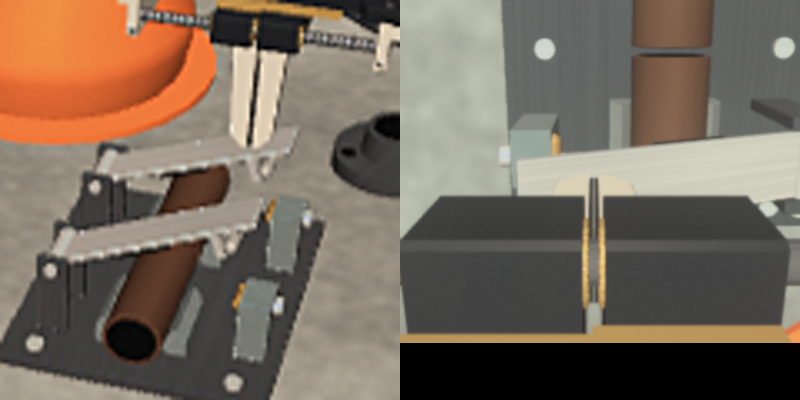

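The strap has moved down: its end went from (345,90) to (349,98) under the fingertip. Contact is right, so I continue.

Emit:
drive_tool(motion=[[[0,0,0.8],0,0],[[0,0,1.6],0,0],[[0,0,2.4],0,0],[[0,0,2.8],0,0],[[0,0,2.8],0,0]])

```text
time: 3.23
ee_pos: [0.5391, -0.2946, 0.0406]
orientation: [-2.054, -2.371, -0.001]
contact_force: [-0.6, 0.7, 1.1]
grip_width: 0.0005
```

Emit:
drive_tool(motion=[[[0,0,0.3],0,0],[[0,0,0.6],0,0],[[0,0,0.6],0,0]])

```text
time: 3.48
ee_pos: [0.5389, -0.2948, 0.0351]
orientation: [-2.054, -2.371, -0.001]
contact_force: [-3.3, -0.6, 3.5]
grip_width: 0.0005
```

Emit:
drive_tool(motion=[[[0,0,0.2],0,0],[[0,0,0.4],0,0],[[0,0,0.4],0,0]])

```text
time: 3.73
ee_pos: [0.5387, -0.2949, 0.0314]
orientation: [-2.054, -2.371, -0.0]
contact_force: [-1.9, 0.3, 3.3]
grip_width: 0.0002
```

Emit:
drive_tool(motion=[[[0,0,0.2],0,0],[[0,0,0.4],0,0],[[0,0,0.4],0,0]])

```text
time: 3.98
ee_pos: [0.5386, -0.2949, 0.0279]
orientation: [-2.054, -2.371, -0.0]
contact_force: [-3.4, 0.3, 7.5]
grip_width: 0.0005
```

Emit:
drive_tool(motion=[[[0,0,0.2],0,0],[[0,0,0.4],0,0],[[0,0,0.4],0,0]])

```text
time: 4.23
ee_pos: [0.5387, -0.2951, 0.0273]
orientation: [-2.054, -2.373, 0.001]
contact_force: [-9.4, 3.6, 25.7]
grip_width: 0.0004
```

Firm stop at 26 N. Lifting, then moving 11 cm along tool x above the left strap.

Emit:
drive_tool(motion=[[[0,0,-3],0,0],[[0,0,-7],0,0],[[0,0,-11],0,0],[[0,0,-12],0,0],[[3,0,-12],0,0],[[6,0,-12],0,0],[[9,0,-12],0,0],[[10.9,0,-12],0,0],[[10.9,0,-12],0,0],[[10.9,0,-12],0,0]])

```text
time: 5.07
ee_pos: [0.5237, -0.1865, 0.1472]
orientation: [-2.052, -2.375, 0.0]
contact_force: [0.1, 0.1, -0.4]
grip_width: 0.0006
```

```bash
python3 - <<'E'
from h import *
import cv2
o=status.get_obs();print(o['time'],o['ee_pos'],o['contact_force'],(totool(np.array([.5239,-.1869,.031]))*100).round(2))
a=imaging.get_image('side')[60:190,250:380]
a=cv2.resize(a,(500,500),interpolation=cv2.INTER_CUBIC)
cv2.imwrite('pics/f.png',a[:,:,::-1])
E
```

```text
5.0667 [ 0.5237     -0.18649405  0.14724211] [ 0.11035226  0.12778083 -0.43807881] [-0.07  0.04 11.62]
```

View pics/f.png

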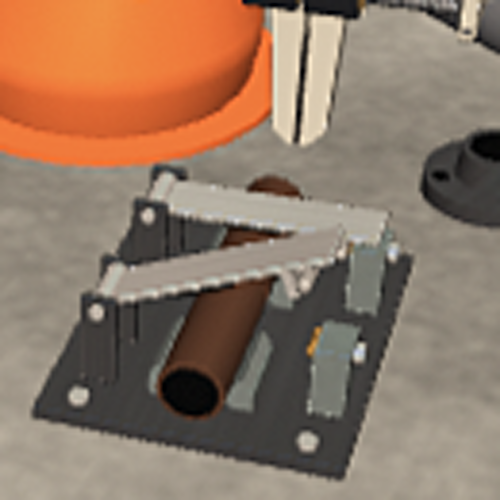

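The right strap is shut over its post, at about (365,220) in the crop. The left strap is still open with the tip above it. Pressing that one to the same depth (TCP z about 0.027).

Emit:
drive_tool(motion=[[[-0.1,0,2],0,0],[[-0.1,0,4],0,0],[[-0.1,0,5],0,0],[[-0.1,0,6],0,0],[[-0.1,0,7],0,0],[[-0.1,0,8],0,0],[[-0.1,0,9],0,0],[[-0.1,0,9.8],0,0],[[-0.1,0,10.4],0,0],[[-0.1,0,10.8],0,0],[[-0.1,0,11.1],0,0],[[-0.1,0,11.4],0,0],[[-0.1,0,11.6],0,0],[[-0.1,0,11.6],0,0]])

```text
time: 6.28
ee_pos: [0.5235, -0.1883, 0.0312]
orientation: [-2.053, -2.374, 0.001]
contact_force: [0.6, 0.5, 0.7]
grip_width: 0.0006
```

Emit:
drive_tool(motion=[[[0,0,0.2],0,0],[[0,0,0.4],0,0],[[0,0,0.4],0,0]])

```text
time: 6.53
ee_pos: [0.5238, -0.1884, 0.0278]
orientation: [-2.054, -2.375, 0.001]
contact_force: [-2.8, -0.0, 7.6]
grip_width: 0.0007
```

Emit:
drive_tool(motion=[[[0,0,0.2],0,0],[[0,0,0.4],0,0],[[0,0,0.4],0,0]])

```text
time: 6.78
ee_pos: [0.5239, -0.1886, 0.0272]
orientation: [-2.054, -2.376, 0.001]
contact_force: [-10.3, 2.9, 29.0]
grip_width: 0.0003
```

Firm stop reached. Lifting clear and checking both straps.

Emit:
drive_tool(motion=[[[0,0,-3],0,0],[[0,0,-7],0,0],[[0,0,-11],0,0],[[0,0,-14],0,0],[[0,0,-17],0,0],[[0,0,-17],0,0],[[0,0,-17],0,0],[[0,0,-17],0,0]])

```text
time: 7.45
ee_pos: [0.5239, -0.1882, 0.1964]
orientation: [-2.053, -2.376, 0.001]
contact_force: [-0.1, -0.1, -0.1]
grip_width: 0.0005
```

```bash
python3 - <<'E'
from h import *
import cv2
o=status.get_obs();print(o['time'],o['ee_pos'],o['contact_force'])
a=imaging.get_image('side')[60:190,250:380]
cv2.imwrite('pics/g.png',cv2.resize(a,(500,500),interpolation=cv2.INTER_CUBIC)[:,:,::-1])
M=lambda p:np.array([.5713,-.2357,0])+R.from_euler('z',.143).apply(p)
for y in(.055,-.055): print(((proj('side',[M([-.08,y+s,.065]) for s in(.017,-.017)])-[250,60])*500/130).round(0).tolist())
E
```

```text
7.45 [ 0.52394839 -0.18820721  0.196382  ] [-0.11612227 -0.08978396 -0.09577243]
[[345.0, 343.0], [357.0, 310.0]]
[[382.0, 242.0], [392.0, 213.0]]
```

View pics/g.png

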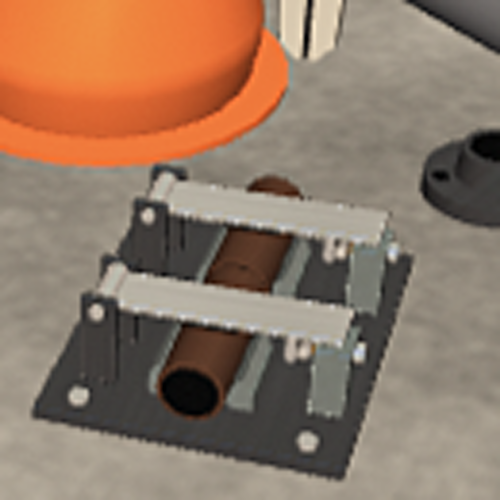

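Both straps lie level on their posts, with ends at about (350,310)–(345,342) and (390,213)–(382,242), matching the prediction for fully shut. The gripper is clear.

```bash
python3 -c "
from plant import ticket; print(ticket.hand_in())"
```

```text
the job is handed in; nothing more can be done
None
```

I pressed both straps of the cradle with the pipes down to their firm stops with the closed fingertips (26 N on the right strap, 29 N on the left). I then lifted clear and handed the job in at about 7.5 s. The hand-in gives no verdict.

- **Straps:** in the last side view both lie level on their posts. Their ends are where a fully shut strap should appear, to within a few pixels, and they stayed shut after I let go.
- **Contact:** the force on the tool was about 0 N after lifting. The robot's path stayed well away from the empty cradle, though I took no separate last picture of it.
- **One disagreement:** the fingertips measured about 34 mm short of the reported tool point, in both the side and wrist views. The firm stop at a reported height of 27 mm, instead of 65 mm, agrees with this. I never found the cause and used the contact force to judge the depth.
- **Budget:** I viewed 9 pictures, several of them composites of two or three camera views.

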